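Clamp a parcel in the taping jig

ROBOT

A 7-joint arm with a two-finger parallel gripper is mounted at the origin on a cart in front of the work surface, level with it; the furniture and walls round the work are solid. World frame = base frame: x ahead of the robot, y to its left, z up, the work surface at z = 0. Lengths are in mm, angles in degrees, forces in N, time in s.
With the tool pointing down it reaches from about 400 to 750 mm from the base axis. Payload 19.5 kg.
Tool frame: the origin (TCP) lies midway between the tips of the shut fingers; the grasp point (between the pads) lies 19 mm behind it; z points along the fingers, y is the line along which they close (so a half turn about z gives the same grasp; the last joint's range is limited). The gripper opens to 85 mm and grips with 20 to 120 N. Pads are 22 mm wide; open, the fingers measure 114 mm over their backs; the gripper's body (76 mm by 85 mm) begins 54 mm behind the grasp point. The pads swing forward as they close: fully open they stand 13 mm farther back than shut.
Start: joints at [-75.728, 40.479, -1.581, 85.061, 1.261, 54.483, -4.326], TCP at [164.851, 550.835, 231.268] pointing down, gripper open.
Joint ranges: [-155.06, 155.06], [-18.47, 123.98], [-90, 86.84], [0, 140.48], [-83.41, 263.41], [0, 116], [-161.91, 161.91]. Speed limits (degrees/s): [108.29, 108.29, 147.25, 147.25, 172.46, 172.46, 172.46].

INTERFACE

Orientations are given as [roll, pitch, yaw] about the fixed x, y, z axes, in that order (R = Rz(yaw) Ry(pitch) Rx(roll)).
In Python, from bench import manip, move_gripper, kinematics, vision, workorder, boxes_of, regions_of, place_of, status gives the robot as it stands. Calls block until the motion is done:
- manip.movep(position, orientation): joint-space move of the TCP to a pose.
- manip.move_l(position, rotation=None, max_speed=150, guard=None): straight line of the TCP; rotation=None keeps the orientation; max_speed is the mean speed in mm/s. With guard (N) it stops when the force on the tool has changed by that much, and returns True; else False.
- manip.goto_joints(angles): joint-space move.
- move_gripper(opening, grip_force=None): opening from 0.0 (shut) to 1.0 (fully open); grip_force is the grip in N (None keeps the last); returns when the fingers have stopped.
- manip.dwell(seconds).
- kinematics.ik(position, orientation): joint angles nearest the present ones, or None.
- vision.camera(name): name is "side" or "top" or "wrist"; returns (picture, depth): 400x640x3 uint8, blue, green, red; 400x640 float32, mm along the optical axis (not along the pixel's ray), 0 where there is no reading.
- vision.camera_params(name): a dict with "fx", "fy", "cx", "cy" (pixels), "pose" (4x4, takes a point from camera to world coordinates); the wrist camera has in their place "T_tool_cam" (4x4, takes a point from camera to tool coordinates, whose origin is the TCP and whose axes are the flange's). Camera axes: x right, y up, looking along -z (the intrinsics and any distortion apply to the point x, -y, -z); pixel columns grow to the right and rows downward; lengths in mm; the calibration is good to about 2 mm. A picture is of the moment at which its call begins: read the wrist's pose just before it. camera_params takes no time and is no camera call.
A pose or a line that the arm cannot do raises manip.IKError and nothing moves.
- workorder.hand_in(): hands the job in; it is judged then, once.
Trained networks look in the newest picture that a camera, given by its name, has taken for a name from the list of things; names that differ only in an ending like _2 or _b are one class to them, and where a whole thing is asked for, a point or a joint stands for the part that bears it (a point fixed in the world has none). Each returns a list of dicts, best first, with "conf" (0 to 1); they miss things now and then, are a little off and sometimes report something else, mostly with a low value. They report only what shows in the picture. A call takes as long as a camera call. They do not tell look-alikes from the thing itself.
- boxes_of(camera, query): "xyz" ([x, y, z] in mm, in world coordinates, good to about 4 mm: the middle of the surface that is visible of it).
- regions_of(camera, query): "mask" (400x640 bool, what is visible of it).
- place_of(camera, query): "xyz" ([x, y, z] in mm, in world coordinates, good to about 4 mm: a listed point, or the origin of a listed thing).
Readings, each from a call of its own:
- status.get_clock(): time.
- status.get_qpos(): joint angles.
- status.get_qvel(): joint speeds.
- status.get_effort(): joint torques, N m.
- status.get_tcp_pos(): TCP position.
- status.get_orientation(): TCP orientation.
- status.get_ft_force(): force on the tool from outside, world axes, zero at the start.
- status.get_ft_torque(): the same for the moment, N m.
- status.get_finger_gap(): opening from 0.0 (shut) to 1.0 (fully open).
- status.get_finger_force(): force on a finger pad.
Only numpy, scipy, OpenCV 4.12 (cv2) and the standard library are available. Lean on these libraries where they do the work, as an engineer would, in place of code of your own. Each camera call takes 0.05 s, during which the arm holds its last target. There are 200 camera calls.

TASK

Get the small cardboard parcel ready for taping: with the fingertips only, push it along the channel of the plywood jig until it sits fully home against the end stop, then flip the red clamp lever over towards the parcel so that it snaps past centre and its rubber foot holds the parcel down. Do not pick up, lift or tip the parcel, do not flip the lever before the parcel is home, and leave the other things on the desk where they are.

Things in the scene. Friction and masses are not known exactly. Their poses are not given: they have to be found in the camera images.
- jig: Fixed plywood parcel jig, board 260x150 mm, 12 thick. Origin on the desk surface below the channel's centre line; x runs along the channel from its open mouth to the end stop (the way to push), y left, z up. Board from x = -135 to +125 mm. Two wooden fences, tops 42 mm above the desk, leave a channel 116 mm wide from x = -105 to +60; flared mouth from there to -131.
- stop_face (a point): Middle of the end stop's face that the parcel is pushed against: at (60, 0, 42) mm in the jig's frame, axes as the jig's. The stop is a wooden wall 10 mm thick, its top 56 mm above the desk.
- parcel_center (a point): Loose brown cardboard parcel, 72 mm long (its x) by 106 wide (y) by 58 high, about 0.25 kg; the point is its centre, 29.5 mm above its underside. It lies on the board in the channel, x roughly along the jig's x, 45 to 95 mm short of home, 5 mm of play to each fence. Home, its centre is 36 mm before the stop face, its top 70 mm above the desk.
- clamp_pivot (a point): Axle of the clamp lever, along the jig's y, at (90, 0, 92) mm in the jig's frame, on a steel post 30 mm wide and 105 high behind the stop. Rigid with the handle is a steel arm 66 mm long with a rubber foot, 55 degrees on from it on the parcel's side: open, it stands 20 degrees from upright (end about 155 mm above the desk); clamped, it lies level over the parcel.
- handle_tip (a point): Centre of the round end of the clamp lever's red grip, 88 mm from the axle. Handle straight, 10 mm thick near the axle, 17 mm over the red last 45 mm. Open, it leans 35 degrees from upright away from the parcel: tip 50 mm beyond the axle (jig +x), 164 mm above the desk. Clamped, it leans 35 degrees towards the parcel (jig -x).
- clamp (a joint): Clamp lever angle, rad: 0 open (start), growing as the handle comes over towards the parcel (jig -x); upright at 0.61. A spring holds it at either end: about 8 N at the grip start it, ever less up to dead centre at about 0.6; beyond, it snaps over by itself. It stops at about 1.22 with its foot on a parcel that is home (1.30 with none).
- thermos_spot (a point): Bystander, loose: wine-red steel flask, 65 mm across, 195 tall mm. Point 10 mm above its underside, near its middle. Leave it alone.
- enamel_mug_spot (a point): Bystander, loose: white enamel mug with a blue rim, 84x112x82 mm. Point 10 mm above its underside, near its middle. Leave it alone.
- stapler_spot (a point): Bystander, loose: black stapler, 131x38x43 mm. Point 10 mm above its underside, near its middle. Leave it alone.
- eraser_spot (a point): Bystander, loose: eraser in a blue sleeve, 20x45x11 mm. Point 10 mm above its underside, near its middle. Leave it alone.
- usb_stick_spot (a point): Bystander, loose: red USB stick, 17x52x8 mm. Point 10 mm above its underside, near its middle. Leave it alone.
- marker_spot (a point): Bystander, loose: slim red marker, 10x128x10 mm. Point 10 mm above its underside, near its middle. Leave it alone.
Things that resemble listed ones, but are neither listed nor needed, are in the scene too. What is meant by the part that bears parcel_center is not pink, and is the larger of those in its own colour.

How it is judged:
By the outcome, as a careful person would: the job done as asked, in the order asked, and still so for the second after the job is handed in, with the robot touching nothing.
It also fails if it takes over 48 s, if anything falls off the work surface, if the arm or the gripper's body presses on something with over 40 N, if the wrist force passes 120 N, or if a joint passes its speed limit or range.

## Working session

There is one attempt and no reset: what is moved stays moved. The work goes in short steps, each a Python script; the robot and the scene stay as the last script left them, time stands still between calls to the robot, and variables do not carry over. Pictures are saved under pics/ and viewed, at most 10 in all, crops included, and the job is handed in when it is done.

```bash
mkdir -p pics; ls; python3 - <<'E'
from bench import *
import cv2
for c in ("top","side"):
    im,d=vision.camera(c); cv2.imwrite(f"pics/{c}0.png",im)
    for q in ("jig","stop_face","parcel_center","clamp_pivot","handle_tip"):
        print(c,q,[([round(v) for v in r["xyz"]],round(r["conf"],2)) for r in place_of(c,q)][:4])
    print(c,"boxes",[([round(v) for v in r["xyz"]],round(r["conf"],2)) for r in boxes_of(c,"parcel_center")])
print(status.get_clock())
E
```

```text
pics
top jig [([532, -205, 1], 0.58)]
top stop_face [([560, -257, 39], 0.58)]
top parcel_center [([222, -365, 26], 0.94), ([436, 28, 20], 0.82), ([502, -143, 40], 0.74)]
top clamp_pivot [([573, -280, 91], 0.62)]
top handle_tip [([596, -329, 160], 0.49)]
top boxes [([495, -145, 70], 0.98), ([438, 24, 43], 0.91), ([227, -366, 58], 0.87)]
side jig [([528, -202, -1], 0.65)]
side stop_face [([552, -255, 42], 0.68)]
side parcel_center [([499, -142, 42], 0.95), ([225, -366, 29], 0.82), ([438, 26, 19], 0.69)]
side clamp_pivot [([569, -286, 92], 0.59)]
side handle_tip [([593, -330, 167], 0.87)]
side boxes [([492, -160, 64], 0.8), ([430, 4, 31], 0.79), ([224, -387, 58], 0.69), ([338, -225, 7], 0.17)]
0.7
```

View pics/top0.png

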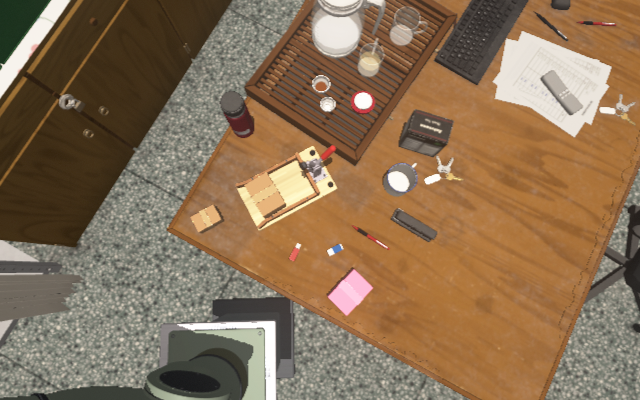

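View pics/side0.png

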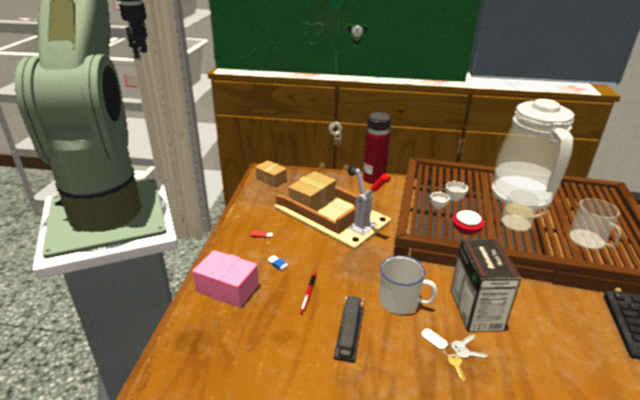

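The top view (robot at the bottom) shows these parcel candidates:
- Brown parcel in the jig, around px (265,192), world about (495,-145), top at 70 mm.
- Small brown box at px (205,218), world about (437,26), top at 43 mm.
- Pink box at px (350,292), world about (224,-366).

The one in the jig fits: it isn't pink, it's the larger of the two brown ones, and it lies in the channel. The side view shows it at px (312,190), with the clamp open at (362,205). I'll move over it for a close wrist picture to confirm.

```bash
cat > h.py <<'E'
from bench import *
import numpy as np, cv2
from scipy.spatial.transform import Rotation as R
def cloud(c):
    p,o=status.get_tcp_pos(),status.get_orientation()
    im,d=vision.camera(c); k=vision.camera_params(c)
    if c=="wrist":
        T=np.eye(4);T[:3,:3]=R.from_euler("xyz",o,degrees=True).as_matrix();T[:3,3]=p;T=T@np.array(k["T_tool_cam"])
    else: T=np.array(k["pose"])
    v,u=np.mgrid[:400,:640]
    P=np.stack([(u-k["cx"])/k["fx"]*d,-(v-k["cy"])/k["fy"]*d,-d],-1)
    W=P@T[:3,:3].T+T[:3,3]; W[d<=0]=np.nan
    return im,W,k
def rect(W,m,lo,hi):
    m=m&(W[...,2]>lo)&(W[...,2]<hi); m=cv2.erode(m.astype(np.uint8),np.ones((3,3)))>0
    (c,s,a)=cv2.minAreaRect(W[m][:,:2].astype(np.float32)); return np.round(c,1),np.round(s,1),round(a,1),int(m.sum())
E
python3 - <<'E'
from h import *
for yaw in (-65,115):
    print(yaw,kinematics.ik([470,-120,330],[180,0,yaw]),kinematics.ik([600,-345,145],[180,0,yaw]))
print({k:np.round(v,3).tolist() if not isinstance(v,str) else v for k,v in vision.camera_params("wrist").items()})
for yaw in (-65,115):
    try: manip.movep([480,-130,350],[180,0,yaw]); break
    except manip.IKError as e: print(e)
im,W,k=cloud("wrist"); cv2.imwrite("pics/w0.png",im)
for q in ("jig","stop_face","parcel_center","clamp_pivot","handle_tip"):
    print(q,[([round(v) for v in r["xyz"]],round(r["conf"],2)) for r in place_of("wrist",q)][:3])
for q,lo,hi in (("parcel_center",66,75),("jig",8,16)):
    for r in regions_of("wrist",q)[:2]:
        try: print(q,rect(W,r["mask"],lo,hi))
        except Exception as e: print(e)
np.save("w0.npy",W); print(status.get_clock(),status.get_tcp_pos())
E
```

```text
-65 [-23.08505908  43.37225981  74.5224561   93.76446047 -42.85625047
  76.66804845 -96.86205298] [  7.45319657  73.26161189  74.25214983  62.79282012 -67.8620872
  84.29126495 -88.20283364]
115 [ -0.87379264  27.38336844  19.46108015  93.16353133 -10.07254073
  61.18349237  46.43974071] [29.87132348 57.21598998 -7.07317496 61.73629123  6.77048347 61.41606209
 47.77660972]
{'fx': 320.537, 'fy': 320.537, 'cx': 317.047, 'cy': 198.273, 'T_tool_cam': [[0.0, 0.966, 0.258, 65.861], [1.0, -0.0, -0.0, -0.986], [-0.0, 0.258, -0.966, -143.349], [0.0, 0.0, 0.0, 1.0]]}
jig [([529, -204, -2], 0.97)]
stop_face [([559, -253, 39], 0.58)]
parcel_center [([497, -141, 46], 0.83), ([226, -368, 29], 0.8)]
clamp_pivot [([571, -286, 93], 0.72), ([531, -206, -1], 0.33)]
handle_tip []
parcel_center (array([0., 0.]), array([0., 0.]), 0.0, 0)
parcel_center (array([ 496.3, -142.3]), array([101.2,  70.9]), 30.3, 3967)
jig (array([0., 0.]), array([0., 0.]), 0.0, 0)
jig (array([ 526. , -200.7]), array([146.2, 257.6]), 27.2, 7800)
3.7833 [ 480.02116031 -129.91969136  349.98023888]
```

View pics/w0.png

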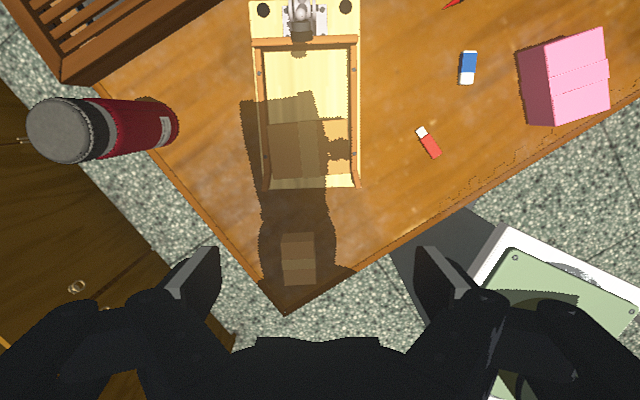

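The wrist picture shows the brown parcel in the channel at px (305,148), the smaller brown box outside the mouth at (298,258), and the pink one at (565,78). I'll confirm with one enlarged crop.

```bash
python3 - <<'E'
import cv2
im=cv2.imread("pics/w0.png")[0:300,220:400]; cv2.imwrite("pics/crop.png",cv2.resize(cv2.convertScaleAbs(im,alpha=1.5),None,fx=2,fy=2))
E
```

```text
(no output)
```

View pics/crop.png

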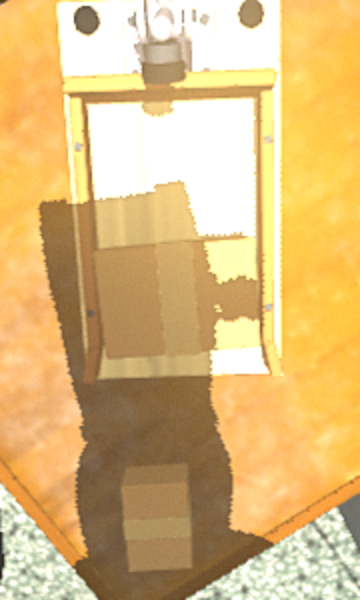

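The crop confirms it: the larger brown parcel in the channel, crop px (170,290). Now I'll push it.

```bash
cat >> h.py <<'E'
YAW=-62.8; O=np.array([528.3,-205.1,0]); RJ=R.from_euler("z",YAW,degrees=True).as_matrix()
J=lambda x,y,z: (O+RJ@np.array([x,y,z])).tolist()
inv=lambda p: np.round(RJ.T@(np.array(p)-O),1)
OR=[180,0,YAW]
E
python3 - <<'E'
from h import *
move_gripper(0.5)
manip.movep(J(-150,0,130),OR)
manip.move_l(J(-150,0,28),max_speed=100)
g=manip.move_l(J(-60,0,28),max_speed=60,guard=20)
print(g,inv(status.get_tcp_pos()),status.get_ft_force())
if not g:
    g=manip.move_l(J(-14,0,28),max_speed=30,guard=20)
print(g,inv(status.get_tcp_pos()),status.get_ft_force(),status.get_clock())
im,W,k=cloud("wrist"); cv2.imwrite("pics/w1.png",im)
for r in regions_of("wrist","parcel_center")[:3]:
    try:
        c,s,a,n=rect(W,r["mask"],60,78); print(r["conf"],inv([*c,0]),s,a,n)
    except Exception as e: print(e)
for q in ("stop_face","clamp_pivot","handle_tip"):
    print(q,[(inv(r["xyz"]),round(r["conf"],2)) for r in place_of("wrist",q)][:3])
E
```

```text
False [-60.1   0.1  28.1] [ 0.53384384 -0.35898194 -0.81011684]
True [-25.6  -0.1  27.5] [-0.53363138  2.168566    0.59135259] 9.0917
0.92 [23.   0.6  0. ] [103.7  73. ] 27.1 70701
stop_face []
clamp_pivot []
handle_tip []
```

View pics/w1.png

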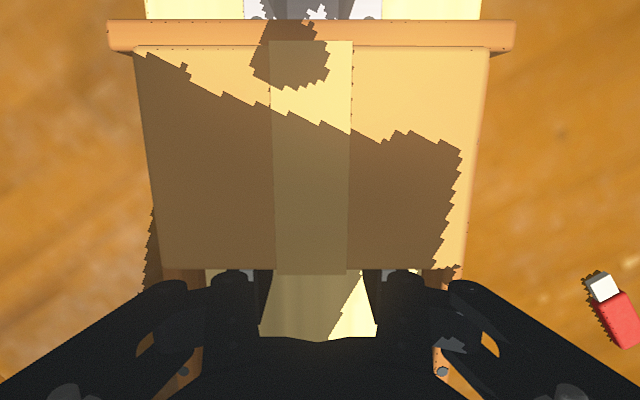

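The picture shows the parcel square in the channel, its far edge (row ~50) against the stop at rows 20-50, and the reading puts its centre at x=23 (home is 24). I'll press once more, then check the gap from above along with the clamp and handle positions.

```bash
python3 - <<'E'
from h import *
g=manip.move_l(J(-10,0,28),max_speed=20,guard=28)
print(g,inv(status.get_tcp_pos()),status.get_ft_force())
manip.move_l(J(-45,0,28),max_speed=80)
manip.move_l(J(-45,0,200),max_speed=150)
move_gripper(0.0)
manip.movep(J(20,0,330),OR)
im,W,k=cloud("wrist"); cv2.imwrite("pics/w2.png",im); WJ=(W-O)@RJ
for q in ("jig","stop_face","clamp_pivot","handle_tip"):
    print(q,[(inv(r["xyz"]),round(r["conf"],2)) for r in place_of("wrist",q)][:3])
for q,lo,hi in (("parcel_center",64,76),("jig",8,16)):
    for r in regions_of("wrist",q)[:3]:
        try: c,s,a,n=rect(W,r["mask"],lo,hi); print(q,round(r["conf"],2),inv([*c,0]),s,a,n)
        except Exception as e: print(e)
# profile along the channel: height vs jig x at y=+-40
for y in (-40,40):
    m=(abs(WJ[...,1]-y)<6)&(abs(WJ[...,0]-35)<55)
    P=WJ[m]
    for lo,hi in ((66,74),(53,59)):
        q=P[(P[:,2]>lo)&(P[:,2]<hi)]; print(y,lo,q[:,0].min().round(1) if len(q) else 0,q[:,0].max().round(1) if len(q) else 0,len(q))
m=(WJ[...,2]>110)&(WJ[...,2]<185)&(WJ[...,0]>20)&(WJ[...,0]<170)&(abs(WJ[...,1])<50)
P=WJ[m]; 
for lo in range(50,160,15):
    q=P[(P[:,0]>=lo)&(P[:,0]<lo+15)]
    if len(q): print(lo,np.median(q,0).round(1),q[:,1].min().round(),q[:,1].max().round(),q[:,2].max().round(),len(q))
for x in (170,):
    for z in (250,150): print(x,z,kinematics.ik(J(x,0,z),OR))
print(status.get_clock())
E
```

```text
True [-25.9   0.3  26.7] [-0.5788297   1.97857461  0.20166598]
jig []
stop_face [(array([57.4,  5.8, 40.1]), 0.8), (array([ -72.4, -172.7,    9. ]), 0.52)]
clamp_pivot [(array([88.3,  1.5, 94.6]), 0.61)]
handle_tip [(array([139.8,   3.4, 161. ]), 0.89)]
parcel_center 0.86 [23.1  0.1  0. ] [101.6  71.2] 26.4 3787
parcel_center 0.8 [-423.9 -376.1    0. ] [0. 0.] 0.0 0
parcel_center 0.41 [-423.9 -376.1    0. ] [0. 0.] 0.0 0
jig 0.78 [-5.7  0.1  0. ] [146.5 254.7] 27.2 5482
-40 66 -13.2 58.5 535
-40 53 58.7 68.9 87
40 66 -13.2 58.6 535
40 53 58.7 68.8 84
50 [ 56.7  -0.2 157.1] -10.0 11.0 162.0 282
65 [ 7.200e+01 -1.000e-01  1.518e+02] -5.0 6.0 161.0 180
80 [ 8.390e+01 -1.000e-01  1.203e+02] -4.0 5.0 132.0 70
95 [ 1.041e+02 -1.000e-01  1.214e+02] -5.0 6.0 138.0 148
110 [118.2  -0.2 145.7] -8.0 9.0 159.0 319
125 [132.6   0.6 166.5] -8.0 9.0 174.0 389
140 [143.    0.6 170.9] -7.0 9.0 174.0 119
170 250 [ 13.0042407   62.08513524  58.70644852  49.81825439 -49.1113075
  87.2141899  -98.98028259]
170 150 [ 11.42543277  67.4641087   56.33683464  59.04876406 -52.40078561
  75.99752819 -94.0120773 ]
12.8583
```

View pics/w2.png

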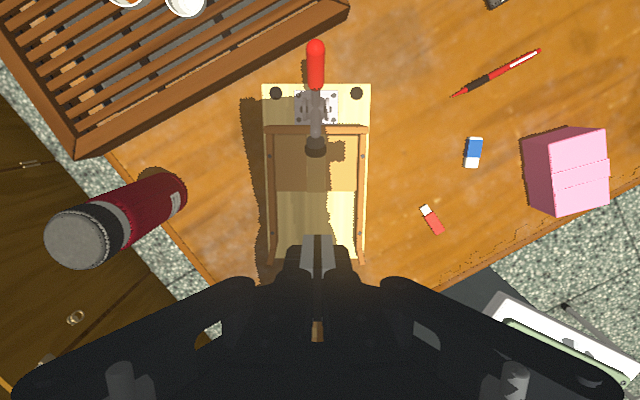

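Both front corners of the parcel are at 58.6 and the stop's face is at 58.7, so it is home. In the picture the handle's red tip is at px (316,48), on the centre line (y≈0). Now for the lever.

```bash
python3 - <<'E'
from h import *
manip.movep(J(180,0,300),OR)
manip.move_l(J(180,0,150),max_speed=150)
print(inv(status.get_tcp_pos()),status.get_finger_gap())
g=manip.move_l(J(82,0,150),max_speed=70,guard=30)
print(g,inv(status.get_tcp_pos()),status.get_ft_force())
manip.dwell(0.5)
im,W,k=cloud("wrist"); cv2.imwrite("pics/w3.png",im)
for c in ("side","wrist"):
    if c=="side": im,_=vision.camera(c); cv2.imwrite("pics/s3.png",cv2.resize(im[120:280,220:460],None,fx=3,fy=3))
    print(c,[(inv(r["xyz"]),round(r["conf"],2)) for r in place_of(c,"handle_tip")][:2])
print(status.get_clock())
E
```

```text
[1.803e+02 1.000e-01 1.511e+02] -0.0028159258993173987
False [ 82.3  -0.2 149.9] [ 0.39778941 -0.4083815   0.31749108]
side [(array([ 43.2,   1.8, 164.2]), 0.94)]
wrist [(array([ 39.4,   3.7, 167. ]), 0.8), (array([  32.5, -225.3,    6. ]), 0.3)]
17.0
```

View pics/s3.png

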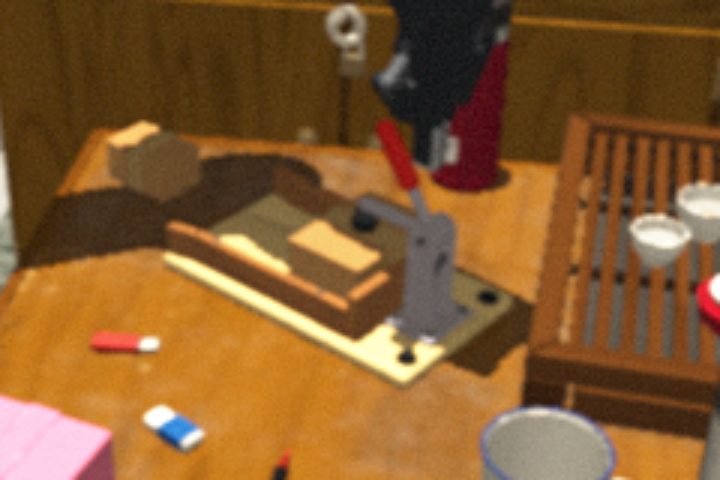

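The side crop shows the lever snapped over: red grip leaning towards the parcel at (397,150), arm level with its foot at (362,215). I'll retreat and check the parcel, the foot and the bystanders.

```bash
python3 - <<'E'
from h import *
manip.move_l(J(120,0,150),max_speed=100)
manip.move_l(J(120,0,300),max_speed=150)
manip.movep(J(-60,0,330),OR)
im,W,k=cloud("wrist"); WJ=(W-O)@RJ
for q in ("handle_tip","clamp_pivot","parcel_center"):
    print(q,[(inv(r["xyz"]),round(r["conf"],2)) for r in place_of("wrist",q)][:2])
for y in (-40,40):
    P=WJ[(abs(WJ[...,1]-y)<6)&(abs(WJ[...,0]-35)<55)]
    for lo,hi in ((64,78),(53,59)):
        q=P[(P[:,2]>lo)&(P[:,2]<hi)]; print(y,lo,q[:,0].min().round(1),q[:,0].max().round(1),np.median(q[:,2]).round(1),len(q))
im=im[0:300,200:480]; cv2.imwrite("pics/w4.png",cv2.resize(im,None,fx=2,fy=2))
im,_=vision.camera("top"); a=cv2.imread("pics/top0.png")[90:320,160:460]; b=im[90:320,160:460]
cv2.imwrite("pics/t4.png",cv2.resize(np.hstack([a,b]),None,fx=1.33,fy=1.33))
print(status.get_clock(),status.get_ft_force())
E
```

```text
handle_tip [(array([ 41.2,   3.3, 165.1]), 0.64)]
clamp_pivot [(array([90. ,  0.6, 94.1]), 0.88), (array([  29.8, -226.2,    7. ]), 0.27)]
parcel_center [(array([   7. , -345.1,   25.2]), 0.76), (array([21.8,  4.3, 44.8]), 0.68)]
-40 64 -13.0 58.4 70.8 632
-40 53 60.9 67.9 57.0 70
40 64 -13.0 58.2 70.9 628
40 53 60.8 69.2 56.7 68
19.6917 [-0.41891002  0.02894445  0.18134248]
```

View pics/w4.png

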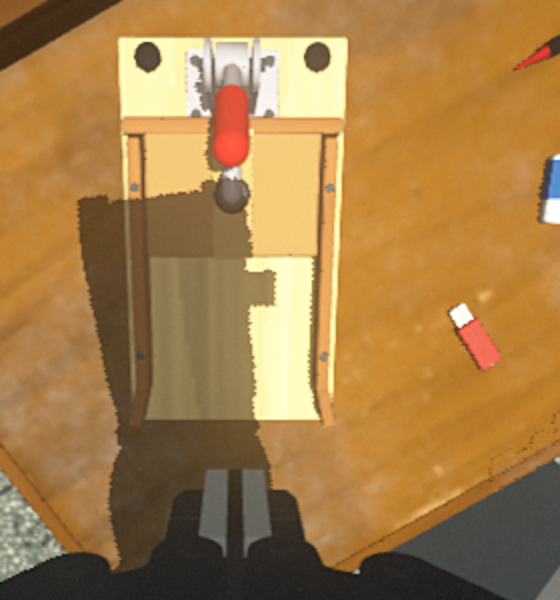

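View pics/t4.png

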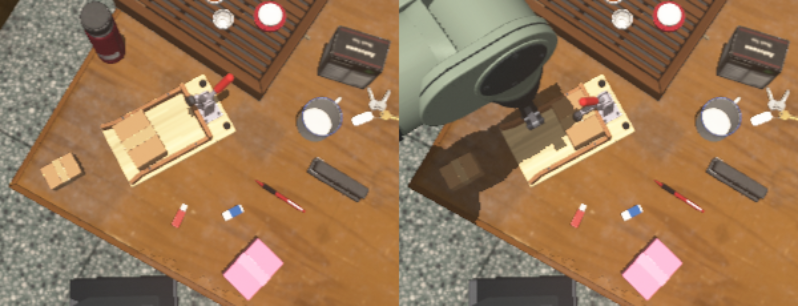

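The close view shows the parcel (rows 130-257) against the stop with the foot on it at (231,193) and the red grip leaning over it. The before/after top view shows the visible bystanders unmoved; the arm hides the thermos there, but the last side crop showed it upright. The robot is touching nothing, so I'm handing in.

```bash
python3 -c "
from bench import workorder
print(workorder.hand_in())"
```

```text
the job is handed in; nothing more can be done
None
```

The parcel is home against the end stop, the clamp lever has snapped over with its foot on the parcel, no bystander appears to have moved, and the job is handed in at about 20 s on the robot's clock.

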